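# Lock the lid board onto a crate of chargers

### The arm

A 6-joint arm with a two-finger parallel gripper is mounted at the origin on the work surface. World frame = base frame: x ahead of the robot, y to its left, z up, the work surface at z = 0. Lengths are in m, angles in rad, forces in N, time in s.
With the tool pointing down it reaches from about 0.35 to 0.875 m from the base axis. Payload 4.2 kg.
Tool frame: the origin (TCP) lies between the finger pads; the fingertips stand 8 mm ahead of it and the grasp point (between the pads) lies 11 mm behind it (arm.tcp_to_tips is the distance from the TCP to the fingertips, in m); z points along the fingers, y is the line along which they close (so a half turn about z gives the same grasp; the last joint's range is limited). The gripper opens to 87 mm and grips with 3 to 60 N. Pads are 19 mm wide; open, the fingers measure 117 mm over their backs; the gripper's body (75 mm by 190 mm) begins 51 mm behind the grasp point.
Start: joints at [1.594, 0.385, 0.008, 0, -1.194, -0.259], TCP at [0.146, 0.608, 0.231] pointing down, gripper open.
Joint ranges: [-3.14, 3.14], [-1.21, 2.06], [-1.07, 1.41], [-3.16, 2.05], [-2.99, -0.16], [-3.1, 3.1]. Speed limits (rad/s): [2.79, 2.79, 3.14, 3.14, 3.14, 3.14].

### API

Orientations are given as [roll, pitch, yaw] about the fixed x, y, z axes, in that order (R = Rz(yaw) Ry(pitch) Rx(roll)).
In Python, from workcell import arm, optics gives the robot as it stands.
- The arm moves only by the tool jog_arm, never from a script. Its argument "increments" is a list of rows, each a list of 3 entries, a list of its own where there are three numbers: the shift along the tool's x, y, z in cm, then the turn about the tool's z in rad, then the opening, from -1 (shut) to 1 (fully open), so that 0 is half open. In form: [[[x, y, z], twist, jaw], ...]. A call has 1 to 20 rows; each row shifts and turns the commanded pose from where the row before left it, along the tool's axes as they then stand; what a row does not reach is not made up. A row lasts 1/8 s, in which the tool goes at most 62.5 mm and 10.7 degrees, less where a joint would pass 70% of its speed; a pose out of reach is approached as far as the arm can. A call is refused whole if a number of a shift passes 6.25 or a number of a turn 0.188, either way. A call with a gripper value outside its range is refused whole. The fingers move at their own pace and stop on an object; "force" is the grip in N (left out, the last holds). Time passes only in rows, so rows that do not move let the fingers close. It gives the time, the measured TCP pose, the force, the opening and the grip force at its end, in the units of the state.
- arm.observe(): the state, without advancing time (a new reading comes with each control period).
- optics.grab_frame(name): name is "scene" or "top" or "wrist"; returns the picture (480x640x3 uint8, red, green, blue); there is no depth.
- optics.calibration(name): a dict with "mtx" (3x3 intrinsics, pixels), "rvec" (rotation vector, rad) and "tvec" (3), from world to camera coordinates, as OpenCV has them. Camera axes: x right, y down, z forward; pixel columns grow to the right and rows downward; lengths in m; the calibration is good to about 2 mm. A picture is of the moment at which its call begins: read the wrist's pose just before it. calibration takes no time and is no camera call; for the wrist camera it gives the pose at the moment of the call.
- arm.close_job(): hands the job in; it is judged then, once.
The state is a dict: "clock": time; "joint_pos": joint angles; "joint_velocities": joint speeds; "effort": joint torques, N m; "tcp_pos": TCP position; "orientation": TCP orientation; "wrist_force": force on the tool from outside, world axes, zero at the start; "wrist_torque": the same for the moment, N m; "opening": finger opening in m; "grip_force": force on a finger pad.
Only numpy, scipy, OpenCV 4.12 (cv2) and the standard library are available. Lean on these libraries where they do the work, as an engineer would, in place of code of your own. Each camera call takes 0.05 s, during which the arm holds its last target. There are 200 camera calls.

### The job

Close the plywood crate of chargers with the loose lid board: with the edge opposite its tongue held well up, slide the tongue fully home under the upper lip of the crate's groove, then lower the board flat and press it down until the sprung catch snaps over it, and let go. Feel your way: the thin lips crack if the board is ever pushed against the crate with more than about 40 N. Leave everything else on the table where it is.

Things in the scene. Friction and masses are not known exactly. Their poses are not given: they have to be found in the camera images.
- grip (a point): Centre of the grip block on the loose plywood lid board (150 (x) x 180 (y) x 12 mm, 0.2 to 0.45 kg), which starts flat on the table, block up. The wooden block, mid-board, is 20 mm (x) x 70 mm (y), 40 mm tall; this point is half-way up it, 32 mm above the board's underside. Axes: x from the tongue to the opposite, free edge; y along the tongue; z up out of the top face.
- tongue (a point): Middle of the tip of the board's tongue, at (-91, 0, -29) mm from grip in board axes. The tongue projects 16 mm from the board's -x edge, is 140 mm wide (y) and 6 mm thick, its underside flush with the board's underside (this point is 3 mm above that).
- edge (a point): Middle of the board's free edge (+x side, opposite the tongue), half-way up its thickness, at (75, 0, -26) mm from grip in board axes.
- groove (a point): Nominal middle of the groove's inner bottom corner: back wall, ledge height, 70 mm above the table. Axes of the fixed crate: x from groove to catch side, y along the groove, z up. Groove 10 mm high, 147 mm wide between closed ends. Its rail sits in slotted screw holes: true height of ledge and lip differs from this by up to 6 mm up or down, unmeasured, to be felt. x and y are true.
- lip (a point): Nominal middle of the front bottom edge of the groove's upper lip, (10.5, 0, 10) mm from groove, crate axes; the lip is 6 mm thick. It shares the rail's unmeasured height error. The flat ledge (lower lip) reaches 30 mm out from the back wall, so 19.5 mm of it lies open in front of the upper lip. Sloping the board 11 to 15 degrees, free edge up, lets the tongue in and clears the catch.
- rest (a point): Middle of the front top edge of the far rest strip, (154, 0, 0) mm from groove, crate axes; true height. The free edge lands on it. It is 14.5 mm deep, up to a stop wall 168.5 mm from the groove's back that rises 11 mm above it; board with tongue is 166 mm long, so 2.5 mm play. Board home: grip about 92 mm in x and 32 mm in z from groove. Crate 190 mm wide; chargers in it reach 56 mm up.
- catch_nose (a point): Tip of the sprung steel catch at rest, over the middle of the far wall, (162, 0, 14.5) mm from groove, crate axes; 40 mm wide. Its underside is 1.5 mm above the top of a home board, its front is a 55 degree ramp rising 10 mm above here. The free edge, pressed down on the ramp with 5 to 20 N, pushes it back; it then snaps out over the board. Tab and housing reach 47 mm behind the tip (+x).
- catch (a joint): Travel of the catch in m: 0 = out (rest, locked position), grows as it is pushed back away from the board, to 0.009; spring returns it.
- charger_a: White charger, 30 x 32 x 40 mm with two short pins on top, standing on the table beyond the catch side of the crate; bystander. Origin: centre of underside, z up.
- charger_b: Another such charger beside it; bystander. Origin as charger_a.
- charger_c: Another such charger, standing near the tongue side of the loose board; bystander. Origin as charger_a.
- phone: Black phone lying flat, 150 x 72 x 8 mm, near the robot; bystander. Origin: centre of underside.
- box_cutter: Grey box cutter with its blade drawn in, 140 x 22 x 14 mm, lying between board and crate; bystander. Origin: centre of underside.
- tape_roll: Roll of tape lying flat, 96 mm across, 48 mm high, at the left side; bystander. Origin: centre of underside.
Things that resemble listed ones, but are neither listed nor needed, are in the scene too. Leave any blue or purple look-alike of the part that bears grip alone.

How it is judged:
On the way, in this order (a step that is already met when the one before it is completed fails the run):
1. the tongue's tip is at least 4 mm under the upper lip while the board slopes by more than 5 degrees, free edge up (x of tongue in the frame of groove between -0.002 and 0.0065 m and z of tongue in the frame of groove between -0.006 and 0.0125 m and y of tongue in the frame of groove between -0.006 and 0.006 m and angle between edge's own z axis and vertical between 0.09 and 0.5 rad and z of edge in the frame of catch_nose above 0 m), for 0.15 s.
2. the board lies flat, tongue home, with the catch snapped out over its free edge (angle between edge's own z axis and vertical below 0.055 rad and x of tongue in the frame of groove between -0.002 and 0.0055 m and y of tongue in the frame of groove between -0.006 and 0.006 m and z of tongue in the frame of groove between -0.006 and 0.0125 m and z of edge in the frame of catch_nose below -0.005 m and value of joint catch below 0.0025 m), for 0.2 s.
At the end, for the whole second after the job is handed in: The board lies flat (within 3.1 degrees), released and at rest: tongue under the upper lip, tip within 5.5 mm of the groove's back and centred within 6 mm, free edge at least 5 mm below the level of the catch nose, catch back out (within 2.5 mm) (all of step 2 and linear speed of board below 0.01 m/s); the robot touches nothing.
It fails at once if the board is pushed against the crate with more than 40 N (contact force between board and crate above 40 N).
It fails at once if one of the other loose things on the table is moved by more than 30 mm (distance of any of charger_a, charger_b, charger_c, phone, box_cutter, tape_roll from where it was at the start of the episode above 0.03 m).
It also fails if it takes over 58 s, if anything falls off the work surface, if the arm or the gripper's body presses on something with over 40 N, if the wrist force passes 120 N, or if a joint passes its speed limit or range.

## Working session

There is one attempt and no reset: what is moved stays moved. The work goes in short steps, Python scripts to look and compute and a tool call to move; the robot and the scene stay as the last step left them, time stands still between calls to the robot, and variables do not carry over. Pictures are saved under pics/ and viewed, at most 10 in all, crops included, and the job is handed in when it is done.

Besides the shell and the picture viewer there is one more tool, called as name([rows], argument=value, ...), one row to a line, values as JSON. jog_arm: Moves the arm, as the interface text tells. Its arguments: {"type":"object","properties":{"increments":{"type":"array","items":{"type":"array"}},"force":{"type":"number"}},"required":["increments"]}

```bash
ls && mkdir -p pics && python3 - <<'E'
from workcell import arm, optics
import cv2
print(arm.observe())
for n in ["scene","top"]:
    im=optics.grab_frame(n); cv2.imwrite(f"pics/{n}0.png",im[:,:,::-1])
    print(n,optics.calibration(n))
E
```

```text
pics
{'clock': 0.0, 'joint_pos': array([ 1.59358416e+00,  3.85524094e-01,  6.64287725e-03, -4.98659135e-04,
       -1.19399678e+00, -2.58570311e-01]), 'joint_velocities': array([-0.00078282, -0.00021558, -0.00047731, -0.00080234,  0.00136084,
       -0.00085928]), 'effort': array([ 1.28512344e-03, -3.90668321e+01,  1.87403244e+01,  4.21974778e+00,
        1.09745236e-02, -1.96849583e-04]), 'tcp_pos': array([0.14586517, 0.60714379, 0.2294859 ]), 'orientation': array([ 3.13946169e+00, -8.43971673e-05, -2.35966355e-01]), 'wrist_force': array([-0.1438553 ,  0.4862933 , -0.37580619]), 'wrist_torque': array([ 0.0009887 ,  0.02543441, -0.01368731]), 'grip_force': 0.0, 'opening': 0.0872134284319628}
scene {'mtx': array([[454.70045272,   0.        , 319.6604947 ],
       [  0.        , 454.70045272, 248.44128875],
       [  0.        ,   0.        ,   1.        ]]), 'rvec': array([ 1.140856  ,  2.27770069, -1.09759332]), 'tvec': array([ 0.21967323, -0.20098575,  1.3066403 ])}
top {'mtx': array([[446.28330506,   0.        , 320.05716572],
       [  0.        , 446.28330506, 233.64434907],
       [  0.        ,   0.        ,   1.        ]]), 'rvec': array([ 2.19414288, -2.15356475,  0.11455813]), 'tvec': array([0.08040202, 0.49217111, 1.21889564])}
```

View pics/top0.png

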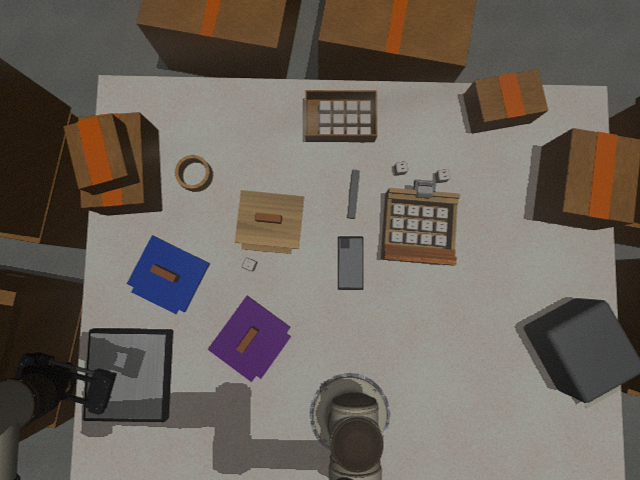

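View pics/scene0.png

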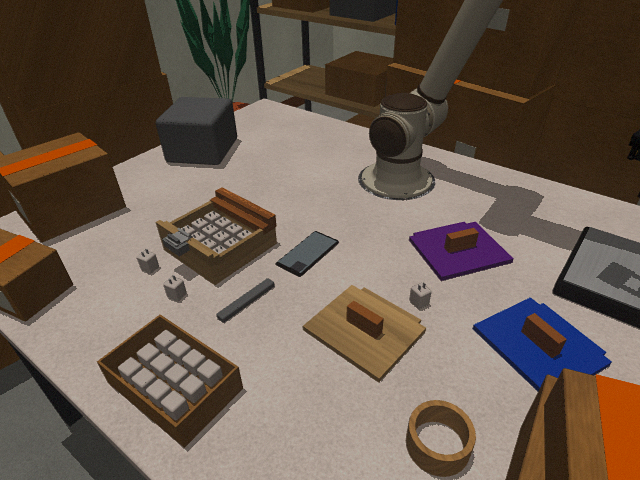

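```bash
python3 - <<'E'
import cv2,numpy as np
t=cv2.imread("pics/top0.png"); s=cv2.imread("pics/scene0.png")
r=lambda im,x,y,w,h,f:cv2.resize(im[y:y+h,x:x+w],None,fx=f,fy=f,interpolation=cv2.INTER_CUBIC)
C=np.zeros((600,800,3),np.uint8)
C[:300,:400]=r(t,225,180,100,75,4)      # board top
C[:300,400:]=r(t,372,178,100,75,4)     # crate top part1
C[300:,:400]=r(s,300,280,133,100,3)[:300,:400] if 0 else cv2.resize(s[280:380,300:433],(400,300),interpolation=cv2.INTER_CUBIC)
C[300:,400:]=cv2.resize(s[185:285,150:283],(400,300),interpolation=cv2.INTER_CUBIC)
C[:,400]=255;C[300]=255
cv2.imwrite("pics/comp0.png",C)
E
```

```text
(no output)
```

View pics/comp0.png

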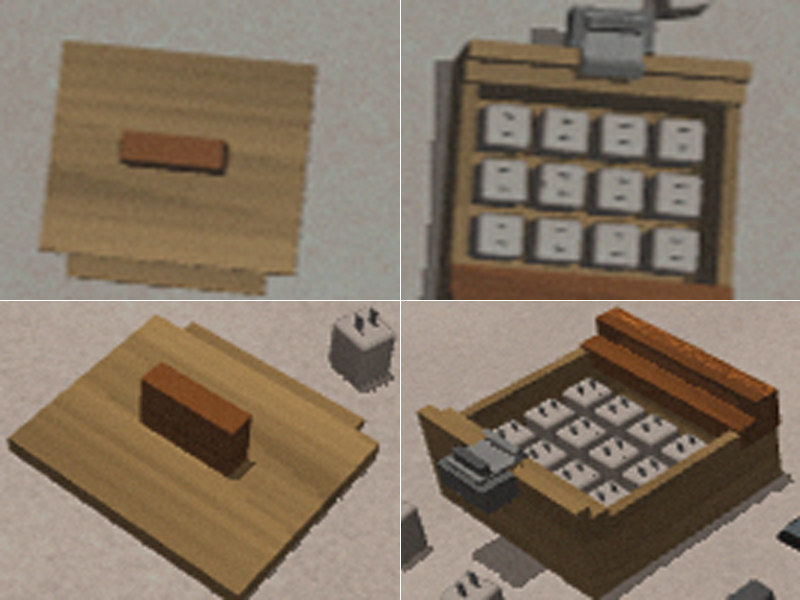

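```bash
cat > geo.py <<'E'
import cv2,numpy as np
from workcell import optics
def back(cal,uv,z):
    R=cv2.Rodrigues(cal["rvec"])[0]; t=cal["tvec"]; K=cal["mtx"]
    d=R.T@np.linalg.inv(K)@np.array([uv[0],uv[1],1.]); c=-R.T@t
    return c+d*(z-c[2])/d[2]
def proj(cal,P):
    return cv2.projectPoints(np.float64(P).reshape(-1,1,3),cal["rvec"],cal["tvec"],cal["mtx"],None)[0][:,0]
E
python3 - <<'E'
from geo import *
T=optics.calibration("top");S=optics.calibration("scene")
bt=lambda u,v:(225+u/4-.4,180+v/4-.4)
ct=lambda u,v:(372+(u-400)/4-.4,178+v/4-.4)
bs=lambda u,v:(300+u*.3325-.4,280+(v-300)/3-.4)
cs=lambda u,v:(150+(u-400)*.3325-.4,185+(v-300)/3-.4)
def show(n,cal,pts,z):
    P=[back(cal,p,z) for p in pts]
    print(n,[tuple(np.round(p[:2]*1000,1)) for p in P],"len",[round(1000*np.linalg.norm(P[i]-P[i-1]),1) for i in range(1,len(P))])
show("board top",T,[bt(*p) for p in[(63,41),(317,66),(297,274),(40,249)]],.012)
show("board scene",S,[bs(*p) for p in[(10,440),(243,597),(378,448),(155,315)]],.012)
show("block top T",T,[bt(*p) for p in[(122,131),(226,140),(224,171),(121,161)]],.052)
show("block top S",S,[bs(*p) for p in[(140,380),(232,433),(250,416),(157,363)]],.052)
show("far wall outer T",T,[ct(*p) for p in[(468,41),(751,63)]],.081)
show("far wall inner T",T,[ct(*p) for p in[(467,62),(750,80)]],.081)
show("rest T",T,[ct(*p) for p in[(475,83),(742,106)]],.070)
show("far wall S",S,[cs(*p) for p in[(420,408),(605,512)]],.081)
show("rail back top S",S,[cs(*p) for p in[(605,308),(777,388)]],.086)
show("ledge front S",S,[cs(*p) for p in[(583,343),(750,433)]],.070)
E
```

```text
board top [(np.float64(612.2), np.float64(317.8)), (np.float64(597.8), np.float64(137.4)), (np.float64(449.9), np.float64(148.2)), (np.float64(464.1), np.float64(328.6))] len [np.float64(180.9), np.float64(148.3), np.float64(180.9)]
board scene [(np.float64(599.7), np.float64(141.1)), (np.float64(612.2), np.float64(320.4)), (np.float64(468.3), np.float64(330.7)), (np.float64(450.9), np.float64(150.6))] len [np.float64(179.7), np.float64(144.3), np.float64(181.0)]
block top T [(np.float64(542.9), np.float64(268.2)), (np.float64(538.0), np.float64(197.1)), (np.float64(516.7), np.float64(197.9)), (np.float64(522.2), np.float64(268.2))] len [np.float64(71.3), np.float64(21.4), np.float64(70.6)]
block top S [(np.float64(539.9), np.float64(198.8)), (np.float64(543.2), np.float64(267.6)), (np.float64(525.3), np.float64(269.2)), (np.float64(521.5), np.float64(199.0))] len [np.float64(68.9), np.float64(18.0), np.float64(70.3)]
far wall outer T [(np.float64(612.1), np.float64(-92.0)), (np.float64(600.8), np.float64(-282.3))] len [np.float64(190.7)]
far wall inner T [(np.float64(597.8), np.float64(-91.4)), (np.float64(589.3), np.float64(-281.5))] len [np.float64(190.3)]
rest T [(np.float64(585.6), np.float64(-98.6)), (np.float64(573.4), np.float64(-279.4))] len [np.float64(181.2)]
far wall S [(np.float64(598.2), np.float64(-282.1)), (np.float64(600.4), np.float64(-77.8))] len [np.float64(204.3)]
rail back top S [(np.float64(423.0), np.float64(-268.4)), (np.float64(426.6), np.float64(-76.2))] len [np.float64(192.2)]
ledge front S [(np.float64(454.4), np.float64(-264.2)), (np.float64(465.6), np.float64(-69.9))] len [np.float64(194.6)]
```

```bash
cat >> geo.py <<'E'
from scipy.spatial.transform import Rotation as Ro
from workcell import arm
def state():
    s=arm.observe(); return s,Ro.from_euler("xyz",s["orientation"])
def need(target,yaw=None):
    s,R=state()
    y=s["orientation"][2]
    tw=0 if yaw is None else -((yaw-y+np.pi)%(2*np.pi)-np.pi)
    print("clock",round(s["clock"],2),"tool shift cm",np.round(R.inv().apply(np.array(target)-s["tcp_pos"])*100,2),"after-twist axes",
      np.round((R*Ro.from_rotvec([0,0,tw])).inv().apply(np.array(target)-s["tcp_pos"])*100,2),"twist",round(tw,3))
E
python3 - <<'E'
from geo import *
s,R=state()
w=optics.calibration("wrist"); Rc=cv2.Rodrigues(w["rvec"])[0]; c=-Rc.T@w["tvec"]
print("cam in tool",R.inv().apply(c-s["tcp_pos"]),"view axis in tool",R.inv().apply(Rc.T[:,2]),w["mtx"])
need([0.44,-0.18,0.33],-0.057)
E
```

```text
cam in tool [ 0.07459497  0.00020563 -0.15461472] view axis in tool [-2.74846524e-01 -7.37817033e-04  9.61487828e-01] [[388.16176463   0.         322.15812702]
 [  0.         388.16176463 242.04071357]
 [  0.           0.           1.        ]]
clock 0.1 tool shift cm [47.   69.68 -9.9 ] after-twist axes [33.85 76.93 -9.9 ] twist -0.179
```

jog_arm([
  [[0,0,-1],-0.179,1],
  [[2.55,4.78,-0.2],0,1],
  [[2.55,4.78,-0.2],0,1],
  [[2.55,4.78,-0.2],0,1],
  [[2.55,4.78,-0.2],0,1],
  [[2.55,4.78,-0.2],0,1],
  [[2.55,4.78,-0.2],0,1],
  [[2.55,4.78,-0.2],0,1],
  [[2.55,4.78,-0.2],0,1],
  [[2.55,4.78,-0.2],0,1],
  [[2.55,4.78,-0.2],0,1],
  [[2.55,4.78,-0.2],0,1],
  [[2.55,4.78,-0.2],0,1],
  [[2.55,4.78,-0.2],0,1],
  [[2.55,4.78,-0.2],0,1],
  [[2.55,4.78,-0.2],0,1],
  [[2.55,4.78,-0.2],0,1],
  [[0,0,0],0,1],
  [[0,0,0],0,1],
])

```text
clock: 2.48
tcp_pos: [0.5093, -0.179, 0.2718]
orientation: [-3.141, 0.002, -0.058]
wrist_force: [0.9, -0.3, -0.7]
opening: 0.0869
grip_force: 0.0
```

```bash
python3 - <<'E'
from geo import *
import pickle
w=optics.calibration("wrist"); im=optics.grab_frame("wrist")
pickle.dump(w,open("wc1.pkl","wb")); cv2.imwrite("pics/w1.png",im[:,:,::-1])
s,R=state();print(s["tcp_pos"],s["orientation"],s["clock"])
P=[[425.5,-178]]
# projections of prior corners
c,si=np.cos(-.057),np.sin(-.057)
W=lambda x,y,z:[.4255+(x*c-y*si)/1e3,-.178+(x*si+y*c)/1e3,.07+z/1e3]
print(proj(w,[W(10.5,73,10),W(10.5,-73,10),W(168.5,95,11),W(168.5,-95,11),W(162,0,14.5)]))
E
```

```text
[ 0.50936331 -0.17848039  0.27220471] [-3.14127277e+00  9.59842204e-04 -5.63597422e-02] 2.525
[[250.5983598  290.51068985]
 [402.23149369 290.43729443]
 [214.78001254 118.40369053]
 [438.86723938 118.15810089]
 [326.8041721  126.23769586]]
```

View pics/w1.png

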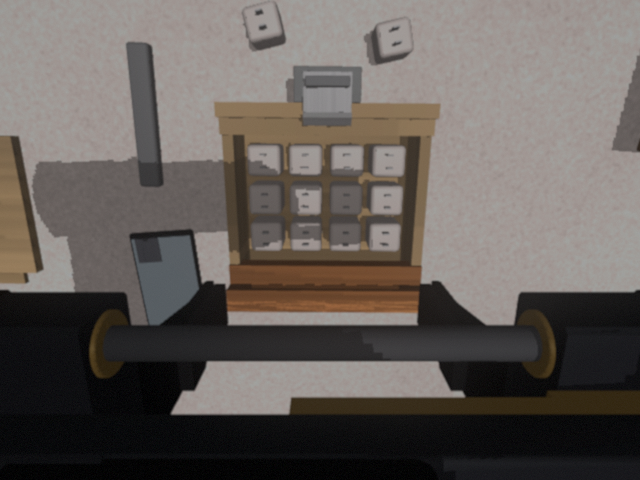

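jog_arm([
  [[0,0,0],0.022,1],
  [[-0.05,-5.9,0.9],0,1],
  [[-0.05,-5.9,1.6],0,1],
  [[-0.06,-5.9,1.6],0,1],
  [[-0.06,-5.9,1.6],0,1],
  [[-0.06,-5.9,1.6],0,1],
  [[-0.07,-5.9,1.6],0,1],
  [[-0.07,-5.9,1.6],0,1],
  [[0,0,1.7],0,1],
  [[0,0,0],0,1],
  [[0,0,0],0,1],
])

```text
clock: 3.9
tcp_pos: [0.5383, 0.2331, 0.1516]
orientation: [-3.141, -0.001, -0.079]
wrist_force: [0.5, -0.2, -0.2]
opening: 0.0867
grip_force: 0.0
```

```bash
python3 - <<'E'
from geo import *
w=optics.calibration("wrist"); im=optics.grab_frame("wrist")
s,R=state();print(s["tcp_pos"],s["orientation"],s["clock"])
c,si=np.cos(-.078),np.sin(-.078)
W=lambda x,y,z:[.531+(x*c-y*si)/1e3,.234+(x*si+y*c)/1e3,z/1e3]
p=proj(w,[W(10,35,52),W(10,-35,52),W(-10,-35,52),W(-10,35,52),W(75,90,12),W(75,-90,12),W(-75,90,12),W(-75,-90,12)])
print(p.round(1))
im=im[:,:,::-1].copy()
for q in p: cv2.circle(im,tuple(int(v) for v in q.round()),2,(0,0,255),-1)
cv2.imwrite("pics/w2.png",im)
E
```

```text
[0.53850844 0.23296253 0.1518691 ] [-3.14038829e+00 -1.70230167e-03 -7.90511458e-02] 3.95
[[270.5 241.2]
 [373.3 241.1]
 [372.3 268.8]
 [271.6 268.9]
 [199.4 141.3]
 [444.6 141. ]
 [215.  325.7]
 [429.4 325.6]]
```

View pics/w2.png

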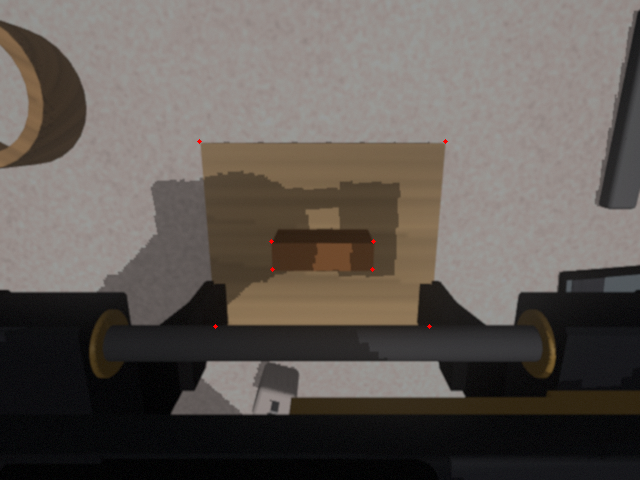

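jog_arm([
  [[-0.2,0,4.0],0,1],
  [[0,0,4.0],0,1],
  [[0,0,3.0],0,1],
  [[0,0,1.5],0,1],
  [[0,0,0.2],0,1],
  [[0,0,0],0,0.5],
  [[0,0,0],0,0.3],
  [[0,0,0],0,0.3],
  [[0,0,0],0,0.3],
], force=8)

```text
clock: 5.08
tcp_pos: [0.5368, 0.2334, 0.0247]
orientation: [-3.141, -0.001, -0.078]
wrist_force: [-1.1, -1.7, 5.1]
opening: 0.0699
grip_force: 8.0
```

jog_arm([
  [[0,0,-0.5],0,0.3],
  [[0,0,-1],0,0.3],
  [[0,0,-2],0,0.3],
  [[0,0,-3],0,0.3],
  [[0,0,-4],0,0.3],
  [[0,0,-2],0,0.3],
  [[0,0,0],0,0.3],
  [[0,0,0],0,0.3],
])

```text
clock: 6.08
tcp_pos: [0.5351, 0.2326, 0.1471]
orientation: [3.14, 0.003, -0.079]
wrist_force: [0.1, -0.4, -3.5]
opening: 0.0699
grip_force: 8.0
```

```bash
python3 - <<'E'
from geo import *
w=optics.calibration("wrist"); im=optics.grab_frame("wrist")
s,R=state();print(s["tcp_pos"],s["orientation"],s["wrist_force"],s["wrist_torque"],s["clock"],s["opening"])
np.savez("w3.npz",im=im,t=s["tcp_pos"],o=s["orientation"],**w)
cv2.imwrite("pics/w3.png",im[:,:,::-1])
E
```

```text
[0.53514568 0.23251441 0.14682645] [ 3.13964108e+00  2.94647471e-03 -7.92408109e-02] [ 0.36132607 -0.02406644 -4.46008974] [ 0.00023376 -0.0299022   0.04878811] 6.125 0.06980781277736879
```

View pics/w3.png

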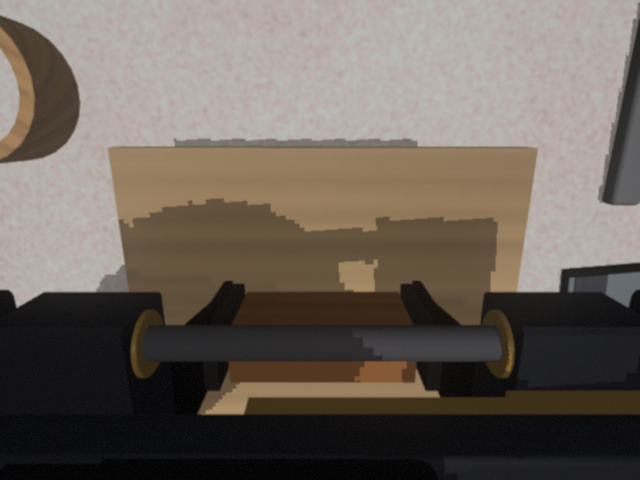

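```bash
cat > tilt.py <<'E'
from geo import *
from scipy.optimize import least_squares
def tilt(w,t,o,uvL,uvR,h=36.):
    R=Ro.from_euler("xyz",o)
    def pts(q):
        th,off=q
        # tool x ~ board x, tool y = -board y, tool z = -up ; free edge up by th
        P=[]
        for y in(90,-90):
            x,z=75-off,12-h
            X=x*np.cos(th)-z*np.sin(th); Z=x*np.sin(th)+z*np.cos(th)
            P.append(t+R.apply(np.array([X,-y,-11-Z])/1e3))
        return P
    f=lambda q:(proj(w,pts(q))-np.array([uvL,uvR])).ravel()
    r=least_squares(f,[0.1,5.],x_scale=[.1,5]); print("tilt deg",np.degrees(r.x[0]).round(2),"off",r.x[1].round(2),"res",r.fun.round(1))
E
python3 - <<'E'
from tilt import *
d=np.load("w3.npz")
for L,Rr in [((110,148),(537,148)),((111,149),(536,149))]: tilt(d,d["t"],d["o"],L,Rr)
E
```

```text
tilt deg -0.25 off 7.18 res [-1.   0.1 -1.  -0.1]
tilt deg -0.83 off 7.37 res [-1.   0.1 -1.  -0.1]
```

jog_arm([
  [[0,0,-0.5],-0.022,0.3],
  [[-0.5,1.16,-0.5],0,0.3],
  [[-0.9,2.5,0],0,0.3],
  [[-1.35,3.6,0],0,0.3],
  [[-1.5,4.1,0],0,0.3],
  [[-1.5,4.1,0],0,0.3],
  [[-1.5,4.1,0],0,0.3],
  [[-1.5,4.1,0],0,0.3],
  [[-1.5,4.1,0],0,0.3],
  [[-1.5,4.1,0],0,0.3],
  [[-1.4,3.6,0],0,0.3],
  [[-1.2,3.0,0],0,0.3],
  [[-0.8,2.0,0.5],0,0.3],
  [[-0.3,1.14,0],0,0.3],
  [[0,0,0],0,0.3],
  [[0,0,0],0,0.3],
], force=25)

```text
clock: 8.12
tcp_pos: [0.3588, -0.1731, 0.1538]
orientation: [-3.142, -0.001, -0.056]
wrist_force: [0.4, 0.3, -4.0]
opening: 0.0699
grip_force: 25.0
```

```bash
python3 - <<'E'
from geo import *
s,R=state();print(s["joint_pos"],s["tcp_pos"],s["wrist_force"],s["clock"])
need([.3571,-.1741,.135],-.057)
im=optics.grab_frame("scene")[:,:,::-1]
cv2.imwrite("pics/s4.png",cv2.resize(im[80:320,130:450],(800,600)))
w=optics.calibration("wrist"); im=optics.grab_frame("wrist");cv2.imwrite("pics/w4.png",im[:,:,::-1])
E
```

```text
[-3.68551608e-02  7.43907076e-02 -6.25318247e-01 -2.29730213e-05
 -8.70261691e-01  1.55126926e+00] [ 0.3587824  -0.17313232  0.15383583] [ 0.36450909  0.31114024 -4.01337274] 8.125
clock 8.12 tool shift cm [-0.16  0.11  1.88] after-twist axes [-0.16  0.11  1.88] twist 0.001
```

View pics/s4.png

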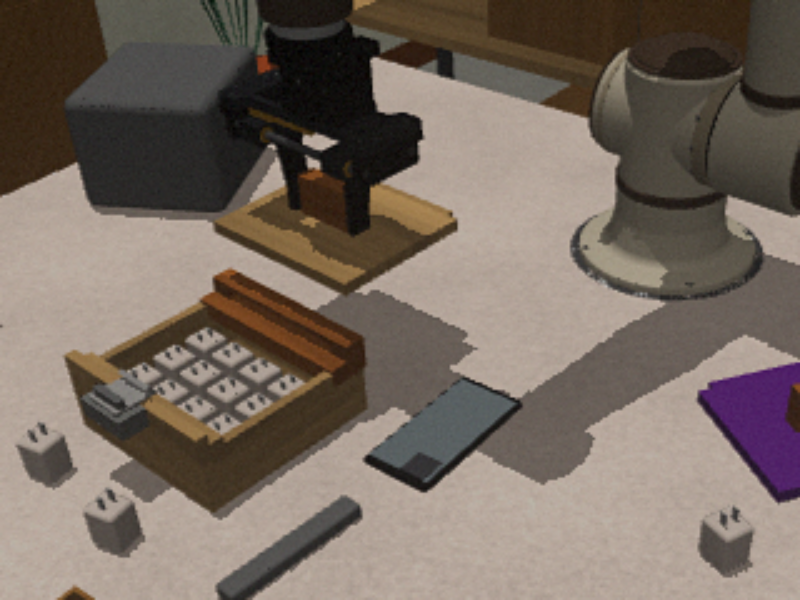

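jog_arm([
  [[0,0,1.0],0,0.3],
  [[0,0,1.4],0,0.3],
  [[0,0,0.9],0,0.3],
  [[0,0,0],0,0.3],
  [[0,0,0],0,0.3],
], force=10)

```text
clock: 8.85
tcp_pos: [0.3588, -0.1734, 0.1208]
orientation: [3.141, -0.001, -0.056]
wrist_force: [0.0, -0.5, -4.1]
opening: 0.0696
grip_force: 10.0
```

jog_arm([
  [[0,0,0.2],0,0.3],
  [[0,0,0],0,0.3],
])

```text
clock: 9.1
tcp_pos: [0.3584, -0.1734, 0.1187]
orientation: [-3.142, -0.0, -0.057]
wrist_force: [-0.2, -0.1, -3.7]
opening: 0.0695
grip_force: 10.0
```

jog_arm([
  [[0,0,0.2],0,0.3],
  [[0,0,0],0,0.3],
])

```text
clock: 9.35
tcp_pos: [0.3582, -0.1734, 0.1164]
orientation: [-3.142, 0.0, -0.057]
wrist_force: [-0.7, -0.7, -3.5]
opening: 0.0703
grip_force: 10.0
```

jog_arm([
  [[0,0,0.2],0,0.3],
  [[0,0,0],0,0.3],
])

```text
clock: 9.6
tcp_pos: [0.3582, -0.1734, 0.1144]
orientation: [-3.142, 0.0, -0.057]
wrist_force: [-0.2, -0.2, -3.9]
opening: 0.0698
grip_force: 10.0
```

jog_arm([
  [[0,0,0.2],0,0.3],
  [[0,0,0],0,0.3],
])

```text
clock: 9.85
tcp_pos: [0.3582, -0.1734, 0.1124]
orientation: [-3.142, 0.0, -0.057]
wrist_force: [-0.0, 0.3, -4.1]
opening: 0.0701
grip_force: 10.0
```

jog_arm([
  [[0,0,0.2],0,0.3],
  [[0,0,0],0,0.3],
])

```text
clock: 10.1
tcp_pos: [0.3582, -0.1734, 0.1104]
orientation: [-3.142, 0.0, -0.057]
wrist_force: [-0.0, -0.2, -3.7]
opening: 0.0698
grip_force: 10.0
```

jog_arm([
  [[0,0,0.2],0,0.3],
  [[0,0,0],0,0.3],
])

```text
clock: 10.35
tcp_pos: [0.3582, -0.1734, 0.1084]
orientation: [-3.142, 0.0, -0.057]
wrist_force: [-0.0, 0.1, -4.0]
opening: 0.0695
grip_force: 10.0
```

jog_arm([
  [[0,0,0.2],0,0.3],
  [[0,0,0],0,0.3],
])

```text
clock: 10.6
tcp_pos: [0.3582, -0.1734, 0.1064]
orientation: [-3.142, 0.0, -0.057]
wrist_force: [-0.4, -0.3, -4.5]
opening: 0.0697
grip_force: 10.0
```

jog_arm([
  [[0,0,0.2],0,0.3],
  [[0,0,0],0,0.3],
])

```text
clock: 10.85
tcp_pos: [0.3582, -0.1734, 0.1045]
orientation: [3.142, 0.0, -0.057]
wrist_force: [-0.6, -0.1, -3.4]
opening: 0.0698
grip_force: 10.0
```

```bash
python3 - <<'E'
from geo import *
w=optics.calibration("wrist"); im=optics.grab_frame("wrist")
s,R=state()
np.savez("w5.npz",im=im,t=s["tcp_pos"],o=s["orientation"],**w)
S=optics.grab_frame("scene")[:,:,::-1]
C=np.hstack([im[:400,60:580,::-1][::1], cv2.resize(S[150:310,140:250],(275,400),interpolation=cv2.INTER_CUBIC)])
cv2.imwrite("pics/w5.png",C); print(C.shape,s["clock"])
E
```

```text
(400, 795, 3) 10.9
```

View pics/w5.png

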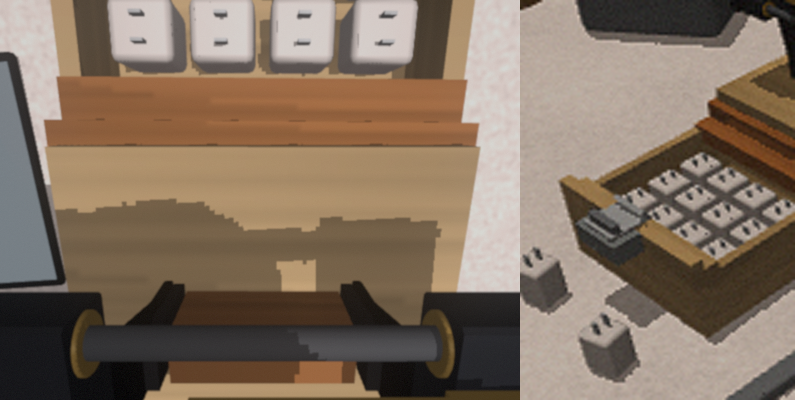

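```bash
python3 - <<'E'
from tilt import *
d=np.load("w5.npz")
for v in(146,147,148): tilt(d,d["t"],d["o"],(107,v),(539,v))
K,R,t=d["mtx"],cv2.Rodrigues(d["rvec"])[0],d["tvec"]; c=-R.T@t
n=np.array([np.cos(-.057),np.sin(-.057),0]); g=np.array([.4255,-.178,0])
for v in(120,121,122,123):
    for u in(200,440):
        r=R.T@np.linalg.inv(K)@[u,v,1]; s=(.0105-n@(c-g))/(n@r); print(v,u,(c+s*r).round(4))
# ledge front
for v in(76,77,78):
    r=R.T@np.linalg.inv(K)@[320,v,1]; s=(.030-n@(c-g))/(n@r); print("ledge",v,(c+s*r).round(4))
E
```

```text
tilt deg 0.89 off 6.87 res [-0.8  0.1 -0.8 -0.1]
tilt deg 0.99 off 7.32 res [-0.8  0.1 -0.8 -0.1]
tilt deg 1.09 off 7.76 res [-0.8  0.1 -0.8 -0.1]
120 200 [ 0.4382 -0.1393  0.1303]
120 440 [ 0.4339 -0.2154  0.1295]
121 200 [ 0.4384 -0.1354  0.1175]
121 440 [ 0.4337 -0.2191  0.1165]
122 200 [ 0.4387 -0.1307  0.1019]
122 440 [ 0.4334 -0.2238  0.1005]
123 200 [ 0.4391 -0.1247  0.0822]
123 440 [ 0.4331 -0.2296  0.0806]
ledge 76 [ 0.4555 -0.178   0.0779]
ledge 77 [ 0.4555 -0.178   0.0747]
ledge 78 [ 0.4555 -0.178   0.0713]
```

jog_arm([
  [[0,0,0.3],0,0.3],
  [[0,0,0],0,0.3],
])

```text
clock: 11.2
tcp_pos: [0.3581, -0.1734, 0.1013]
orientation: [-3.142, 0.001, -0.057]
wrist_force: [-0.5, -0.4, -3.7]
opening: 0.0701
grip_force: 10.0
```

jog_arm([
  [[0,0,0.3],0,0.3],
  [[0,0,0],0,0.3],
])

```text
clock: 11.45
tcp_pos: [0.3582, -0.1734, 0.0983]
orientation: [-3.142, 0.001, -0.057]
wrist_force: [-0.5, -0.7, -4.2]
opening: 0.07
grip_force: 10.0
```

jog_arm([
  [[0,0,0.3],0,0.3],
  [[0,0,0],0,0.3],
])

```text
clock: 11.7
tcp_pos: [0.3583, -0.1734, 0.0953]
orientation: [-3.142, 0.0, -0.057]
wrist_force: [-0.2, -0.7, -4.4]
opening: 0.0699
grip_force: 10.0
```

```bash
python3 - <<'E'
from tilt import *
s,R=state();w=optics.calibration("wrist"); im=optics.grab_frame("wrist")
np.savez("w6.npz",im=im,t=s["tcp_pos"],o=s["orientation"],**w)
print(s["tcp_pos"],s["wrist_force"],s["wrist_torque"])
g=np.load("w5.npz")["im"]
# edge row along columns: profiles
for nm,I in(("w5",g),("w6",im)):
    I=I.astype(int)
    print(nm,"col250", [tuple(I[v,250]) for v in range(118,160,3)])
    for v in (152,156,165): 
        row=np.abs(np.diff(I[v].sum(1))); print(v,[ (int(i),int(row[i])) for i in np.argsort(row)[-6:]])
E
```

```text
[ 0.35825579 -0.17337118  0.09529979] [-0.22149088 -0.65729504 -4.43078351] [-0.05649534  0.12562673  0.02554258]
w5 col250 [(np.int64(147), np.int64(99), np.int64(63)), (np.int64(145), np.int64(96), np.int64(59)), (np.int64(145), np.int64(96), np.int64(60)), (np.int64(144), np.int64(96), np.int64(61)), (np.int64(141), np.int64(94), np.int64(60)), (np.int64(139), np.int64(94), np.int64(59)), (np.int64(142), np.int64(95), np.int64(60)), (np.int64(145), np.int64(98), np.int64(62)), (np.int64(149), np.int64(101), np.int64(64)), (np.int64(104), np.int64(79), np.int64(57)), (np.int64(175), np.int64(146), np.int64(109)), (np.int64(175), np.int64(145), np.int64(108)), (np.int64(173), np.int64(144), np.int64(107)), (np.int64(172), np.int64(143), np.int64(106))]
152 [(538, 78), (539, 91), (96, 107), (87, 112), (98, 132), (97, 184)]
156 [(105, 78), (538, 90), (97, 107), (88, 110), (99, 133), (98, 183)]
165 [(537, 82), (91, 83), (90, 110), (101, 126), (99, 132), (100, 190)]
w6 col250 [(np.int64(150), np.int64(101), np.int64(63)), (np.int64(148), np.int64(100), np.int64(63)), (np.int64(146), np.int64(97), np.int64(61)), (np.int64(147), np.int64(97), np.int64(62)), (np.int64(145), np.int64(98), np.int64(63)), (np.int64(142), np.int64(93), np.int64(59)), (np.int64(145), np.int64(97), np.int64(62)), (np.int64(115), np.int64(89), np.int64(64)), (np.int64(105), np.int64(86), np.int64(63)), (np.int64(149), np.int64(123), np.int64(91)), (np.int64(174), np.int64(145), np.int64(107)), (np.int64(172), np.int64(143), np.int64(107)), (np.int64(172), np.int64(143), np.int64(107)), (np.int64(172), np.int64(143), np.int64(106))]
152 [(555, 84), (554, 86), (79, 90), (78, 105), (89, 109), (88, 117)]
156 [(80, 80), (554, 87), (553, 96), (79, 112), (90, 113), (89, 115)]
165 [(552, 59), (551, 84), (82, 89), (81, 104), (92, 111), (91, 127)]
```

```bash
python3 - <<'E'
from tilt import *
d=np.load("w5.npz");tilt(d,d["t"],d["o"],(107,147),(539.5,147))
d=np.load("w6.npz");I=d["im"].astype(int)
print([(v,int(I[v,250].sum())) for v in range(136,150)])
for v in(147,150,154):print(v,[(u,int(I[v,u].sum())) for u in range(546,562)],[(u,int(I[v,u].sum())) for u in range(84,104,1)])
for L,R in(((90,145),(556,145)),((91,146),(556,146))):tilt(d,d["t"],d["o"],L,R)
E
```

```text
tilt deg 1.15 off 7.37 res [-1.1  0.1 -1.1 -0.1]
[(136, 304), (137, 301), (138, 288), (139, 268), (140, 253), (141, 255), (142, 254), (143, 255), (144, 291), (145, 363), (146, 418), (147, 428), (148, 426), (149, 422)]
147 [(546, 426), (547, 423), (548, 422), (549, 419), (550, 419), (551, 414), (552, 420), (553, 419), (554, 414), (555, 425), (556, 483), (557, 578), (558, 630), (559, 641), (560, 642), (561, 643)] [(84, 121), (85, 127), (86, 121), (87, 161), (88, 295), (89, 403), (90, 432), (91, 431), (92, 425), (93, 431), (94, 429), (95, 433), (96, 431), (97, 428), (98, 431), (99, 432), (100, 431), (101, 432), (102, 432), (103, 432)]
150 [(546, 414), (547, 413), (548, 414), (549, 411), (550, 410), (551, 409), (552, 414), (553, 413), (554, 422), (555, 470), (556, 561), (557, 625), (558, 633), (559, 635), (560, 635), (561, 637)] [(84, 127), (85, 125), (86, 119), (87, 125), (88, 193), (89, 319), (90, 412), (91, 426), (92, 424), (93, 428), (94, 423), (95, 426), (96, 425), (97, 426), (98, 424), (99, 426), (100, 424), (101, 427), (102, 425), (103, 423)]
154 [(546, 406), (547, 410), (548, 406), (549, 405), (550, 405), (551, 407), (552, 405), (553, 409), (554, 471), (555, 560), (556, 620), (557, 632), (558, 627), (559, 631), (560, 635), (561, 637)] [(84, 126), (85, 121), (86, 127), (87, 121), (88, 125), (89, 199), (90, 321), (91, 410), (92, 425), (93, 425), (94, 426), (95, 421), (96, 426), (97, 421), (98, 423), (99, 423), (100, 423), (101, 422), (102, 421), (103, 422)]
tilt deg 11.09 off 8.96 res [-0.8  0.1 -0.8 -0.1]
tilt deg 10.96 off 9.33 res [-1.3  0.1 -1.3 -0.1]
```

jog_arm([
  [[0,0,0.15],0,0.3],
  [[0,0,0],0,0.3],
])

```text
clock: 12.0
tcp_pos: [0.3585, -0.1734, 0.094]
orientation: [3.142, -0.0, -0.057]
wrist_force: [0.2, 0.3, -3.4]
opening: 0.0697
grip_force: 10.0
```

jog_arm([
  [[0,0,0],0,0.3],
  [[0,0,0],0,0.3],
  [[0,0,-0.3],0,0.3],
  [[0,0,-1],0,0.3],
  [[0,0,-2],0,0.3],
  [[0,0,-2],0,0.3],
  [[0,0,-1.5],0,0.3],
  [[0,0,0],0,0.3],
  [[0,0,0],0,0.3],
], force=40)

```text
clock: 13.12
tcp_pos: [0.3578, -0.1733, 0.1617]
orientation: [-3.141, 0.001, -0.057]
wrist_force: [0.4, -0.9, -4.9]
opening: 0.0694
grip_force: 40.0
```

```bash
python3 - <<'E'
from tilt import *
s,R=state();w=optics.calibration("wrist"); im=optics.grab_frame("wrist")
np.savez("w7.npz",im=im,t=s["tcp_pos"],o=s["orientation"],**w)
print(s["tcp_pos"],s["wrist_force"])
cv2.imwrite("pics/w7.png",np.vstack([im[:330,:,::-1]]))
d=np.load("w6.npz");tilt(d,d["t"],d["o"],(87.7,144.8),(557.5,144.8))
E
```

```text
[ 0.35783449 -0.17325509  0.16171231] [ 0.3798468  -0.93003863 -4.89976563]
tilt deg 12.12 off 9.03 res [-0.4  0.1 -0.4 -0.1]
```

View pics/w7.png

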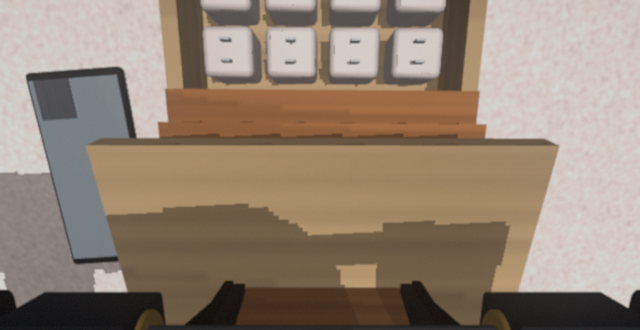

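```bash
python3 - <<'E'
from tilt import *
d=np.load("w7.npz");I=d["im"].astype(int)
print([(v,int(I[v,250].sum())) for v in range(136,150)])
for v in(148,152):print(v,[(u,int(I[v,u].sum())) for u in range(548,562)],[(u,int(I[v,u].sum())) for u in range(82,98,1)])
for L,R in(((88,144.8),(557.5,144.8)),((88.5,145.5),(557,145.5)),((89,145),(556.5,145))):tilt(d,d["t"],d["o"],L,R)
E
```

```text
[(136, 214), (137, 218), (138, 242), (139, 254), (140, 255), (141, 257), (142, 254), (143, 240), (144, 254), (145, 339), (146, 407), (147, 414), (148, 411), (149, 409)]
148 [(548, 413), (549, 410), (550, 414), (551, 412), (552, 408), (553, 411), (554, 414), (555, 409), (556, 411), (557, 421), (558, 490), (559, 578), (560, 619), (561, 627)] [(82, 379), (83, 381), (84, 382), (85, 389), (86, 402), (87, 416), (88, 419), (89, 415), (90, 419), (91, 417), (92, 418), (93, 416), (94, 416), (95, 417), (96, 420), (97, 417)]
152 [(548, 401), (549, 403), (550, 403), (551, 406), (552, 405), (553, 401), (554, 398), (555, 403), (556, 417), (557, 496), (558, 587), (559, 619), (560, 615), (561, 611)] [(82, 384), (83, 381), (84, 383), (85, 382), (86, 388), (87, 395), (88, 416), (89, 412), (90, 413), (91, 414), (92, 413), (93, 415), (94, 414), (95, 416), (96, 412), (97, 414)]
tilt deg 12.03 off 9.02 res [-0.5  0.1 -0.5 -0.1]
tilt deg 11.86 off 9.27 res [-0.5  0.1 -0.5 -0.1]
tilt deg 11.5 off 9.03 res [-0.5  0.1 -0.5 -0.1]
```

jog_arm([
  [[0,0,-0.5],0,0.3],
  [[1.5,0,0],0,0.3],
  [[3,0,0],0,0.3],
  [[4,0,0],0,0.3],
  [[4,0,0],0,0.3],
  [[3,0,0],0,0.3],
  [[1.5,0,0],0,0.3],
  [[0.6,0,0],0,0.3],
  [[0,0,1.0],0,0.3],
  [[0,0,2.0],0,0.3],
  [[0,0,1.4],0,0.3],
  [[0,0,0],0,0.3],
  [[0,0,0],0,0.3],
], force=55)

```text
clock: 14.8
tcp_pos: [0.5344, -0.1835, 0.1237]
orientation: [3.141, -0.001, -0.057]
wrist_force: [0.0, -0.4, -2.5]
opening: 0.0696
grip_force: 55.0
```

```bash
python3 - <<'E'
from geo import *
s,R=state();w=optics.calibration("wrist"); im=optics.grab_frame("wrist")
print(s["tcp_pos"],s["wrist_force"],s["wrist_torque"],s["orientation"])
S=optics.grab_frame("scene")[:,:,::-1]
C=np.vstack([cv2.resize(S[130:290,150:360],(788,600),interpolation=cv2.INTER_CUBIC)])
cv2.imwrite("pics/s8.png",C)
E
```

```text
[ 0.5344231  -0.18352855  0.12368938] [ 0.03978984 -0.38686063 -2.53632271] [-0.04388932 -0.08417663  0.00767583] [ 3.14123100e+00 -1.19973782e-03 -5.65279906e-02]
```

View pics/s8.png

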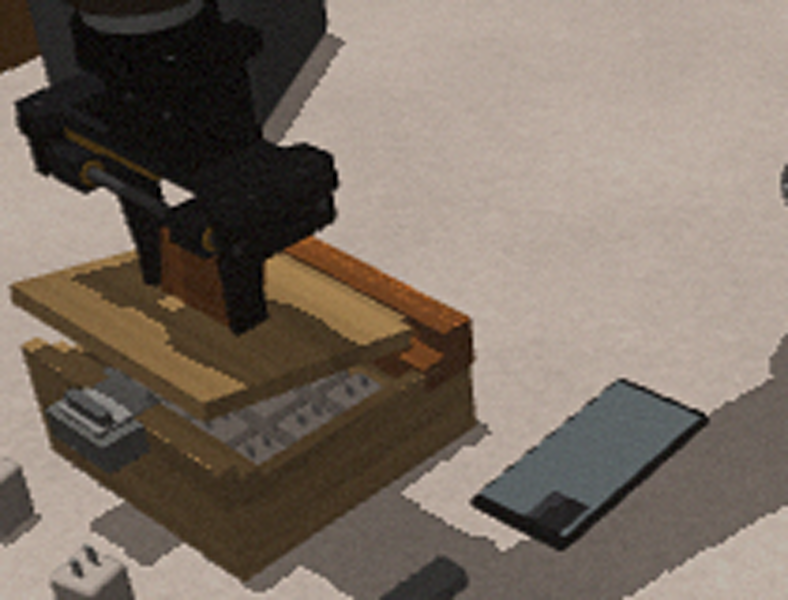

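jog_arm([
  [[0,0,0.5],0,0.3],
  [[0,0,0.3],0,0.3],
  [[0,0,0],0,0.3],
  [[0,0,0],0,0.3],
])

```text
clock: 15.4
tcp_pos: [0.5342, -0.1834, 0.1151]
orientation: [3.141, -0.0, -0.057]
wrist_force: [0.7, -0.8, -3.8]
opening: 0.0695
grip_force: 55.0
```

jog_arm([
  [[0,0,0.1],0,0.3],
  [[0,0,0],0,0.3],
  [[0,0,0],0,0.3],
])

```text
clock: 15.78
tcp_pos: [0.5341, -0.1834, 0.1141]
orientation: [3.142, -0.0, -0.057]
wrist_force: [-0.2, -0.3, -3.7]
opening: 0.0694
grip_force: 55.0
```

jog_arm([
  [[0,0,0.1],0,0.3],
  [[0,0,0],0,0.3],
  [[0,0,0],0,0.3],
])

```text
clock: 16.15
tcp_pos: [0.5341, -0.1834, 0.113]
orientation: [3.142, 0.0, -0.057]
wrist_force: [-0.4, -0.6, -5.0]
opening: 0.0694
grip_force: 55.0
```

jog_arm([
  [[0,0,0.1],0,0.3],
  [[0,0,0],0,0.3],
  [[0,0,0],0,0.3],
])

```text
clock: 16.52
tcp_pos: [0.5341, -0.1834, 0.1121]
orientation: [3.142, -0.0, -0.057]
wrist_force: [0.2, 0.0, -3.6]
opening: 0.0695
grip_force: 55.0
```

jog_arm([
  [[0,0,0.1],0,0.3],
  [[0,0,0],0,0.3],
  [[0,0,0],0,0.3],
])

```text
clock: 16.9
tcp_pos: [0.5341, -0.1834, 0.111]
orientation: [3.142, 0.0, -0.057]
wrist_force: [-0.4, -0.8, -4.1]
opening: 0.0694
grip_force: 55.0
```

jog_arm([
  [[0,0,0.1],0,0.3],
  [[0,0,0],0,0.3],
  [[0,0,0],0,0.3],
])

```text
clock: 17.27
tcp_pos: [0.5341, -0.1834, 0.1101]
orientation: [3.142, -0.0, -0.057]
wrist_force: [-0.2, 0.1, -3.7]
opening: 0.0694
grip_force: 55.0
```

```bash
python3 -c "
from geo import *
s,R=state();print(s['tcp_pos'],s['wrist_force'],s['wrist_torque'])"
```

```text
[ 0.53411906 -0.18338796  0.1100663 ] [-0.22307097  0.07848452 -3.70454409] [-0.03736837 -0.00703027  0.03612817]
```

jog_arm([
  [[0,0,0.1],0,0.3],
  [[0,0,0],0,0.3],
  [[0,0,0],0,0.3],
])

```text
clock: 17.65
tcp_pos: [0.5343, -0.1834, 0.1093]
orientation: [3.141, -0.001, -0.057]
wrist_force: [0.4, 0.7, -2.6]
opening: 0.0693
grip_force: 55.0
```

```bash
python3 -c "
from geo import *
s,R=state();print(s['tcp_pos'],s['wrist_force'],s['wrist_torque'])"
```

```text
[ 0.53433069 -0.18341322  0.10927638] [ 0.43958615  0.66941617 -2.61428641] [ 0.06673517 -0.02005613 -0.01832702]
```

jog_arm([
  [[0,0,0.1],0,0.3],
  [[0,0,0],0,0.3],
  [[0,0,0],0,0.3],
])

```text
clock: 18.02
tcp_pos: [0.5347, -0.1835, 0.1086]
orientation: [3.141, -0.001, -0.057]
wrist_force: [1.1, 0.3, 1.0]
opening: 0.0691
grip_force: 55.0
```

```bash
python3 -c "
from geo import *
s,R=state();print(s['tcp_pos'],s['wrist_force'],s['wrist_torque'])"
```

```text
[ 0.53465257 -0.18345069  0.10858976] [1.12071275 0.32796998 0.9916587 ] [ 0.21504434  0.01018773 -0.08948828]
```

jog_arm([
  [[0,0,-0.18],0,0.3],
  [[0,0,0],0,0.3],
  [[-0.3,0,0],0,0.3],
  [[-0.3,0,0],0,0.3],
  [[0,0,0],0,0.3],
])

```text
clock: 18.65
tcp_pos: [0.5273, -0.183, 0.1095]
orientation: [-3.141, 0.001, -0.057]
wrist_force: [0.4, -0.4, -4.2]
opening: 0.0696
grip_force: 55.0
```

jog_arm([
  [[-0.2,0,0],0,0.3],
  [[-0.2,0,0],0,0.3],
  [[0,0,0],0,0.3],
])

```text
clock: 19.02
tcp_pos: [0.5239, -0.1828, 0.1098]
orientation: [-3.142, 0.0, -0.057]
wrist_force: [0.5, 0.7, -4.5]
opening: 0.0692
grip_force: 55.0
```

```bash
python3 -c "
from geo import *
s,R=state();print(s['tcp_pos'],s['wrist_force'],s['wrist_torque'])"
```

```text
[ 0.52386629 -0.182777    0.10980559] [ 0.47986818  0.67703646 -4.52222007] [-0.00029266 -0.02951457  0.02360694]
```

jog_arm([
  [[-0.2,0,0],0,0.3],
  [[0,0,0],0,0.3],
])

```text
clock: 19.27
tcp_pos: [0.5219, -0.1827, 0.1098]
orientation: [-3.142, 0.0, -0.057]
wrist_force: [0.2, 0.3, -3.3]
opening: 0.0695
grip_force: 55.0
```

jog_arm([
  [[-0.2,0,0],0,0.3],
  [[0,0,0],0,0.3],
])

```text
clock: 19.52
tcp_pos: [0.5199, -0.1826, 0.1098]
orientation: [-3.142, 0.0, -0.057]
wrist_force: [0.4, -0.4, -3.4]
opening: 0.0697
grip_force: 55.0
```

jog_arm([
  [[-0.15,0,0],0,0.3],
  [[0,0,0],0,0.3],
])

```text
clock: 19.77
tcp_pos: [0.5185, -0.1825, 0.1099]
orientation: [-3.142, 0.0, -0.057]
wrist_force: [0.5, -0.4, -4.3]
opening: 0.0693
grip_force: 55.0
```

jog_arm([
  [[-0.15,0,0],0,0.3],
  [[0,0,0],0,0.3],
])

```text
clock: 20.02
tcp_pos: [0.518, -0.1825, 0.1103]
orientation: [3.141, -0.002, -0.057]
wrist_force: [2.3, -0.4, -3.3]
opening: 0.0696
grip_force: 55.0
```

jog_arm([
  [[-0.1,0,0],0,0.3],
  [[0,0,0],0,0.3],
])

```text
clock: 20.27
tcp_pos: [0.5177, -0.1825, 0.1106]
orientation: [3.141, -0.004, -0.057]
wrist_force: [4.2, 0.0, -3.7]
opening: 0.0696
grip_force: 55.0
```

jog_arm([
  [[-0.1,0,0],0,0.3],
  [[0,0,0],0,0.3],
])

```text
clock: 20.52
tcp_pos: [0.5175, -0.1825, 0.1109]
orientation: [3.141, -0.006, -0.057]
wrist_force: [5.5, -0.7, -2.9]
opening: 0.0696
grip_force: 55.0
```

jog_arm([
  [[0.05,0,0],0,0.3],
  [[0,0,0],0,0.3],
  [[0.12,0,0.2],0,0.3],
  [[0.13,0,0.2],0,0.3],
  [[0,0,0],0,0.3],
], force=12)

```text
clock: 21.15
tcp_pos: [0.519, -0.1826, 0.1061]
orientation: [3.141, -0.001, -0.056]
wrist_force: [4.9, -1.1, -0.3]
opening: 0.0699
grip_force: 12.0
```

```bash
python3 - <<'E'
from geo import *
s,R=state();w=optics.calibration("wrist"); im=optics.grab_frame("wrist")
np.savez("w9.npz",im=im,t=s["tcp_pos"],o=s["orientation"],**w)
print(s["tcp_pos"],s["wrist_force"],s["wrist_torque"])
S=optics.grab_frame("scene")[:,:,::-1]
cv2.imwrite("pics/c9.png",np.vstack([im[60:300,:,::-1], cv2.resize(S[150:290,150:300],(640,360),interpolation=cv2.INTER_CUBIC)]) if 0 else np.hstack([cv2.resize(im[60:360,:,::-1],(480,225)),cv2.resize(S[180:285,150:299],(320,225),interpolation=cv2.INTER_CUBIC)]))
E
```

```text
[ 0.51898242 -0.18264411  0.10608551] [ 4.90971178 -1.06708751 -0.34641221] [-0.24093857 -1.49119141 -0.05280478]
```

View pics/c9.png

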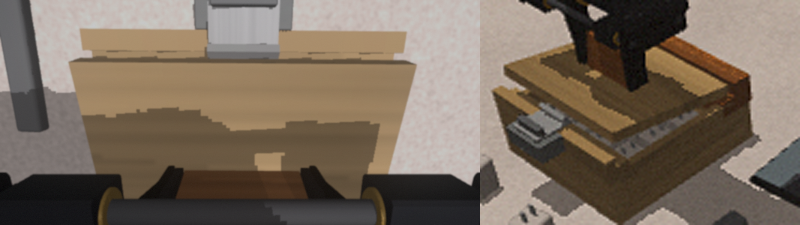

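```bash
cat > edge.py <<'E'
from tilt import *
def edge(f,cols=(150,200,250,450,500)):
    d=np.load(f);I=d["im"].astype(float)
    # top-front edge row: strongest dark->light jump per column; corners: intensity jump on rows just under
    g=I.sum(2); rows=[]
    for c in cols:
        a=g[80:260,c-2:c+3].mean(1); k=np.argmax(a[3:]-a[:-3]); rows.append(80+k+1.5)
    print("rows",dict(zip(cols,rows)))
    v=int(np.median(rows))+4; r=g[v-1:v+2].mean(0)
    for lo,hi in((60,130),(520,600)):
        q=np.abs(r[lo+2:hi]-r[lo:hi-2]); print(v,[(int(lo+1+i),int(q[i])) for i in np.argsort(q)[-5:]])
    return d
E
python3 -c "
from edge import *
d=edge('w9.npz')
tilt(d,d['t'],d['o'],(93.5,143),(554,147))"
```

```text
rows {150: np.float64(142.5), 200: np.float64(142.5), 250: np.float64(143.5), 450: np.float64(144.5), 500: np.float64(145.5)}
147 [(63, 10), (90, 38), (93, 63), (91, 103), (92, 123)]
147 [(557, 26), (553, 26), (554, 94), (556, 100), (555, 144)]
tilt deg 9.54 off 8.69 res [-1.5  2.1 -1.5 -2.1]
```

jog_arm([
  [[0.15,0,0.2],0,0.3],
  [[0.15,0,0.2],0,0.3],
  [[0,0,0],0,0.3],
])

```text
clock: 21.62
tcp_pos: [0.5204, -0.1827, 0.1026]
orientation: [3.141, 0.002, -0.056]
wrist_force: [1.4, -0.1, 5.3]
opening: 0.0697
grip_force: 12.0
```

```bash
python3 - <<'E'
from edge import *
s,R=state();w=optics.calibration("wrist"); im=optics.grab_frame("wrist")
np.savez("w10.npz",im=im,t=s["tcp_pos"],o=s["orientation"],**w)
print(s["tcp_pos"],s["wrist_force"],s["wrist_torque"]); edge("w10.npz")
E
```

```text
[ 0.52041001 -0.18274873  0.1026133 ] [ 1.36781066 -0.08014012  5.34754516] [ 0.20186902 -0.26930952 -0.0098379 ]
rows {150: np.float64(142.5), 200: np.float64(142.5), 250: np.float64(143.5), 450: np.float64(144.5), 500: np.float64(145.5)}
147 [(65, 11), (97, 33), (94, 60), (96, 114), (95, 133)]
147 [(594, 14), (553, 43), (550, 72), (552, 119), (551, 137)]
```

jog_arm([
  [[0,0,0],0,1],
  [[0,0,0],0,1],
  [[0,0,0],0,1],
  [[0,0,-1],0,1],
  [[0,0,-3],0,1],
  [[0,0,-3.5],0,1],
  [[1.5,0,-1],0,0],
  [[3,0,0],0,-1],
  [[0,0,0],0,-1],
  [[0,0,0],0,-1],
  [[0,0,0],0,-1],
  [[0,0,0],0,-1],
], force=20)

```text
clock: 23.18
tcp_pos: [0.5656, -0.1852, 0.1871]
orientation: [3.142, 0.0, -0.057]
wrist_force: [-0.3, 0.5, 0.6]
opening: 0.0347
grip_force: 0.0
```

```bash
python3 - <<'E'
from edge import *
s,R=state();w=optics.calibration("wrist"); im=optics.grab_frame("wrist")
np.savez("w11.npz",im=im,t=s["tcp_pos"],o=s["orientation"],**w)
print(s["tcp_pos"],s["wrist_force"],s["opening"])
# predicted pixels of the board at tilt th with tongue tip bottom at x_c=1.5,z=65
c,si=np.cos(-.057),np.sin(-.057)
W=lambda x,y,z:[.4255+(x*c-y*si)/1e3,-.1772+(x*si+y*c)/1e3,z/1e3]
for th in (2,4,6,8,10):
    C,S=np.cos(np.radians(th)),np.sin(np.radians(th))
    print(th,proj(w,[W(1.5+166*C-12*S,y,65+166*S+12*C) for y in(90,-90)]).round(1).tolist(), "blk",proj(w,[W(1.5+91*C-52*S+10*C,y,65+91*S+52*C+10*S) for y in(35,-35)]).round(1).tolist())
g=im.astype(int).sum(2)
for cc in(180,200,460): print(cc,[int(x) for x in g[60:240:3,cc-1:cc+2].mean(1)])
E
```

```text
[ 0.56555502 -0.18522612  0.18706252] [-0.3009955   0.52523727  0.60180884] 0.03471013395599026
2 [[189.0, 204.9], [455.6, 204.8]] blk [[266.6, 320.1], [377.9, 320.1]]
4 [[186.2, 207.5], [458.4, 207.5]] blk [[266.0, 325.6], [378.6, 325.6]]
6 [[183.4, 210.6], [461.2, 210.6]] blk [[265.3, 331.3], [379.2, 331.3]]
8 [[180.4, 214.1], [464.1, 214.1]] blk [[264.7, 337.3], [379.8, 337.3]]
10 [[177.4, 218.1], [467.1, 218.1]] blk [[264.1, 343.5], [380.4, 343.5]]
180 [547, 547, 549, 541, 540, 534, 528, 536, 540, 532, 521, 541, 550, 545, 551, 537, 539, 544, 541, 550, 547, 548, 547, 545, 528, 539, 537, 550, 554, 552, 546, 551, 558, 567, 565, 553, 479, 361, 362, 360, 365, 350, 349, 346, 344, 341, 352, 355, 345, 346, 344, 337, 343, 346, 353, 344, 347, 342, 348, 348]
200 [545, 547, 543, 542, 540, 543, 553, 551, 554, 553, 551, 561, 550, 542, 545, 551, 547, 547, 551, 540, 549, 550, 545, 550, 552, 553, 551, 558, 558, 552, 551, 546, 535, 547, 550, 556, 563, 401, 361, 205, 193, 258, 270, 268, 265, 267, 263, 249, 247, 214, 196, 233, 241, 242, 245, 243, 237, 238, 237, 240]
460 [555, 539, 537, 544, 557, 561, 552, 551, 544, 544, 554, 531, 543, 541, 553, 543, 529, 544, 537, 544, 555, 548, 531, 542, 548, 554, 558, 551, 546, 563, 561, 563, 552, 542, 535, 542, 548, 550, 561, 544, 527, 302, 404, 405, 406, 406, 405, 419, 542, 544, 375, 238, 367, 360, 353, 355, 360, 363, 374, 390]
```

```bash
python3 - <<'E'
import numpy as np
g=np.load("w11.npz")["im"].astype(int).sum(2)
for v in(210,213,216,219,223): print(v,"L",[int(x) for x in g[v,168:196]],"R",[int(x) for x in g[v,452:476]])
for c in(210,240,420,445): print(c,[int(x) for x in g[200:226,c]])
E
```

```text
210 L [347, 353, 355, 354, 352, 357, 355, 357, 359, 361, 347, 345, 348, 339, 341, 308, 259, 218, 198, 201, 200, 200, 197, 198, 200, 199, 198, 203] R [229, 228, 226, 223, 228, 228, 237, 281, 373, 472, 527, 535, 529, 532, 541, 550, 560, 564, 558, 555, 549, 547, 538, 539]
213 L [349, 345, 345, 344, 341, 345, 351, 350, 350, 350, 347, 352, 345, 316, 258, 239, 228, 239, 234, 235, 234, 230, 235, 233, 229, 232, 234, 229] R [236, 234, 236, 236, 233, 236, 240, 237, 237, 242, 284, 373, 468, 521, 538, 538, 543, 544, 549, 553, 552, 543, 532, 529]
216 L [333, 339, 341, 337, 342, 347, 354, 359, 351, 344, 343, 351, 345, 334, 291, 250, 243, 244, 245, 245, 250, 244, 242, 252, 244, 243, 247, 243] R [365, 370, 362, 365, 365, 367, 367, 367, 367, 367, 367, 375, 423, 496, 536, 537, 531, 531, 540, 542, 545, 541, 533, 533]
219 L [354, 358, 356, 355, 350, 346, 338, 336, 337, 341, 347, 345, 352, 343, 302, 254, 247, 245, 245, 244, 247, 244, 244, 248, 238, 243, 242, 246] R [356, 355, 357, 361, 359, 359, 364, 361, 361, 360, 356, 379, 442, 512, 529, 538, 543, 542, 545, 547, 545, 546, 547, 549]
223 L [344, 349, 356, 360, 356, 350, 344, 339, 338, 340, 345, 350, 352, 348, 328, 281, 253, 246, 250, 250, 251, 248, 248, 251, 249, 245, 245, 248] R [356, 357, 358, 352, 354, 354, 354, 354, 352, 352, 363, 420, 498, 537, 543, 549, 553, 546, 551, 546, 547, 548, 555, 555]
210 [256, 251, 246, 245, 243, 241, 239, 215, 200, 199, 193, 198, 205, 225, 240, 242, 242, 242, 242, 243, 241, 244, 241, 244, 245, 238]
240 [250, 248, 243, 245, 242, 242, 235, 217, 199, 192, 193, 195, 207, 225, 239, 242, 240, 241, 237, 242, 236, 239, 235, 235, 239, 238]
420 [401, 399, 401, 394, 346, 281, 261, 257, 237, 210, 201, 207, 201, 202, 220, 239, 246, 235, 235, 233, 230, 231, 234, 230, 230, 231]
445 [405, 393, 351, 296, 286, 287, 285, 283, 257, 231, 218, 220, 221, 229, 288, 346, 369, 364, 360, 357, 356, 358, 355, 352, 352, 354]
```

jog_arm([
  [[0,0,2],0,-1],
  [[0,0,3],0,-1],
  [[0,0,2],0,-1],
  [[0,0,0.5],0,-1],
  [[0,0,0],0,-1],
  [[0,0,0],0,-1],
])

```text
clock: 23.98
tcp_pos: [0.5668, -0.1853, 0.113]
orientation: [3.141, -0.002, -0.057]
wrist_force: [0.1, 0.5, -0.2]
opening: 0.0003
grip_force: 0.0
```

jog_arm([
  [[0,0,0.3],0,-1],
  [[0,0,0.3],0,-1],
  [[0,0,0],0,-1],
])

```text
clock: 24.35
tcp_pos: [0.5661, -0.1852, 0.1059]
orientation: [3.142, -0.0, -0.057]
wrist_force: [0.0, 0.2, 0.2]
opening: 0.0006
grip_force: 0.1
```

jog_arm([
  [[0,0,0.2],0,-1],
  [[0,0,0],0,-1],
])

```text
clock: 24.6
tcp_pos: [0.5664, -0.1853, 0.1047]
orientation: [3.141, -0.001, -0.056]
wrist_force: [-0.6, -0.4, 4.1]
opening: 0.0008
grip_force: 2.2
```

jog_arm([
  [[0,0,0.2],0,-1],
  [[0,0,0],0,-1],
])

```text
clock: 24.85
tcp_pos: [0.566, -0.1851, 0.1018]
orientation: [-3.141, -0.0, -0.057]
wrist_force: [0.5, -0.8, 0.9]
opening: -0.0001
grip_force: 0.0
```

jog_arm([
  [[0,0,0.2],0,-1],
  [[0,0,0],0,-1],
])

```text
clock: 25.1
tcp_pos: [0.5656, -0.1852, 0.0991]
orientation: [-3.141, 0.001, -0.057]
wrist_force: [-1.3, 0.4, -0.2]
opening: 0.0003
grip_force: 0.0
```

jog_arm([
  [[0,0,0.2],0,-1],
  [[0,0,0],0,-1],
])

```text
clock: 25.35
tcp_pos: [0.5659, -0.1852, 0.0975]
orientation: [-3.142, 0.001, -0.057]
wrist_force: [-0.3, -0.5, -0.1]
opening: 0.0005
grip_force: 0.0
```

jog_arm([
  [[0,0,0.2],0,-1],
  [[0,0,0],0,-1],
])

```text
clock: 25.6
tcp_pos: [0.5659, -0.1852, 0.0957]
orientation: [-3.142, 0.0, -0.057]
wrist_force: [-1.0, 0.5, -0.6]
opening: 0.0002
grip_force: 0.0
```

jog_arm([
  [[0,0,0.15],0,-1],
  [[0,0,0],0,-1],
])

```text
clock: 25.85
tcp_pos: [0.566, -0.1852, 0.0942]
orientation: [-3.142, 0.0, -0.057]
wrist_force: [0.7, -0.4, -0.1]
opening: 0.0007
grip_force: 0.0
```

jog_arm([
  [[0,0,0.2],0,-1],
  [[0,0,0],0,-1],
])

```text
clock: 26.1
tcp_pos: [0.5659, -0.1852, 0.0922]
orientation: [-3.142, 0.0, -0.057]
wrist_force: [-0.5, 0.5, -0.6]
opening: 0.0005
grip_force: 0.0
```

jog_arm([
  [[0,0,0.2],0,-1],
  [[0,0,0],0,-1],
])

```text
clock: 26.35
tcp_pos: [0.5661, -0.1852, 0.0903]
orientation: [3.142, -0.0, -0.057]
wrist_force: [-0.5, -0.5, 0.8]
opening: 0.0003
grip_force: 0.0
```

```bash
python3 - <<'E'
from geo import *
s,R=state();w=optics.calibration("wrist"); im=optics.grab_frame("wrist")
np.savez("w12.npz",im=im,t=s["tcp_pos"],o=s["orientation"],**w)
print(s["tcp_pos"],s["wrist_force"])
c,si=np.cos(-.057),np.sin(-.057)
W=lambda x,y,z:[.4255+(x*c-y*si)/1e3,-.1772+(x*si+y*c)/1e3,z/1e3]
for th in (1,2,4,6):
    C,S=np.cos(np.radians(th)),np.sin(np.radians(th))
    print(th,proj(w,[W(1+166*C-12*S,y,65+166*S+12*C) for y in(90,-90)]).round(1).tolist())
print("stop inner top",proj(w,[W(168.5,y,81) for y in(95,-95)]).round(1).tolist(),"nose",proj(w,[W(162,0,84.5)]).round(1).tolist())
g=im.astype(int).sum(2)
for c in(150,180,260,320,420,460): print(c,[int(x) for x in g[100:220:2,c]])
E
```

```text
[ 0.56609863 -0.185198    0.09032988] [-0.51164215 -0.52446778  0.79297066]
1 [[119.3, 245.2], [525.4, 245.2]]
2 [[116.0, 247.7], [528.6, 247.7]]
4 [[109.3, 253.3], [535.3, 253.3]]
6 [[102.3, 259.7], [542.4, 259.7]]
stop inner top [[106.1, 242.1], [538.6, 242.1]] nose [[322.2, 258.7]]
150 [554, 553, 561, 565, 563, 553, 554, 551, 559, 566, 563, 560, 563, 562, 565, 567, 573, 567, 568, 566, 558, 563, 566, 567, 571, 569, 570, 561, 556, 555, 553, 558, 561, 552, 553, 558, 563, 562, 564, 548, 550, 560, 559, 405, 379, 380, 384, 329, 217, 206, 208, 198, 185, 191, 191, 193, 234, 271, 265, 263]
180 [537, 535, 532, 545, 556, 555, 557, 555, 552, 553, 552, 568, 578, 571, 564, 564, 560, 566, 577, 579, 569, 562, 563, 567, 567, 563, 558, 555, 559, 561, 558, 552, 549, 555, 559, 565, 565, 564, 561, 550, 552, 562, 493, 312, 214, 215, 212, 209, 209, 209, 204, 197, 186, 186, 185, 193, 223, 261, 265, 263]
260 [565, 566, 569, 569, 581, 580, 582, 582, 573, 568, 565, 569, 574, 572, 573, 571, 564, 570, 575, 573, 497, 372, 369, 304, 351, 365, 366, 364, 364, 360, 360, 353, 355, 351, 351, 353, 349, 345, 346, 339,
[... 315 characters left out ...]
 331, 331, 327, 302, 472, 484, 486, 481, 477, 477, 474, 475, 475, 474, 472, 469, 468, 468]
420 [396, 383, 370, 338, 327, 313, 276, 245, 257, 478, 561, 563, 560, 561, 562, 563, 558, 558, 563, 565, 569, 569, 568, 557, 552, 559, 565, 573, 576, 576, 566, 554, 547, 555, 566, 571, 569, 568, 570, 565, 555, 544, 546, 459, 297, 206, 210, 216, 206, 201, 202, 203, 202, 202, 205, 200, 188, 318, 402, 400]
460 [561, 546, 512, 466, 370, 497, 555, 556, 553, 560, 564, 569, 567, 556, 546, 550, 551, 553, 561, 560, 553, 548, 552, 557, 557, 557, 562, 562, 557, 547, 551, 550, 545, 543, 552, 552, 557, 560, 555, 549, 547, 544, 548, 529, 329, 207, 209, 217, 215, 206, 210, 205, 204, 199, 202, 203, 195, 293, 399, 406]
```

```bash
python3 - <<'E'
import numpy as np
g=np.load("w12.npz")["im"].astype(int).sum(2)
for c in(130,180,210,260,322,420,440,500): print(c,[int(x) for x in g[210:284:2,c]])
for v in(246,250,255):print(v,"L",[int(x) for x in g[v,100:130]],"R",[int(x) for x in g[v,515:545]])
E
```

```text
130 [198, 243, 270, 272, 268, 268, 265, 261, 261, 264, 263, 261, 262, 256, 252, 198, 190, 191, 232, 254, 248, 245, 247, 246, 249, 252, 252, 251, 246, 248, 245, 246, 242, 245, 242, 246, 250]
180 [193, 223, 261, 265, 263, 258, 263, 257, 262, 257, 259, 257, 261, 257, 252, 196, 182, 177, 217, 246, 245, 243, 242, 240, 241, 239, 242, 243, 242, 242, 241, 239, 235, 233, 238, 239, 239]
210 [186, 213, 259, 258, 263, 263, 261, 262, 259, 259, 257, 257, 259, 257, 253, 207, 178, 180, 205, 243, 239, 239, 245, 241, 238, 240, 242, 241, 238, 237, 236, 231, 233, 231, 232, 236, 240]
260 [214, 214, 258, 265, 265, 263, 262, 261, 256, 258, 257, 258, 256, 257, 260, 216, 180, 184, 196, 240, 247, 240, 237, 243, 240, 241, 242, 237, 241, 237, 238, 232, 230, 229, 235, 240, 235]
322 [473, 473, 472, 471, 472, 459, 315, 292, 293, 291, 291, 287, 286, 286, 289, 282, 282, 286, 284, 278, 243, 218, 218, 213, 234, 241, 236, 239, 235, 237, 233, 229, 230, 228, 228, 231, 226]
420 [200, 188, 318, 402, 400, 405, 402, 402, 398, 403, 392, 276, 255, 259, 254, 254, 193, 184, 185, 224, 241, 238, 237, 237, 234, 236, 326, 362, 362, 
[... 649 characters left out ...]
 532, 530, 530, 538, 543, 554, 566, 571, 571, 568, 573, 574, 572, 567, 562, 557]
250 L [349, 355, 363, 363, 360, 358, 356, 359, 356, 352, 355, 352, 350, 353, 348, 349, 350, 341, 311, 260, 248, 249, 251, 248, 246, 244, 248, 245, 250, 245] R [374, 371, 373, 373, 374, 373, 374, 375, 374, 375, 374, 372, 371, 377, 403, 476, 538, 556, 557, 555, 555, 553, 557, 558, 557, 559, 561, 561, 556, 553]
255 L [355, 358, 358, 356, 353, 347, 346, 342, 341, 343, 344, 347, 353, 362, 367, 369, 372, 369, 349, 302, 260, 247, 247, 246, 247, 246, 248, 245, 244, 250] R [364, 366, 370, 365, 366, 370, 365, 371, 368, 370, 370, 366, 367, 387, 472, 546, 567, 562, 559, 552, 550, 545, 545, 545, 548, 550, 547, 552, 558, 557]
```

jog_arm([
  [[0,0,0.15],0,-1],
  [[0,0,0],0,-1],
])

```text
clock: 26.65
tcp_pos: [0.5661, -0.1852, 0.0901]
orientation: [3.141, -0.0, -0.056]
wrist_force: [-1.2, 1.3, 6.2]
opening: 0.0004
grip_force: 3.2
```

jog_arm([
  [[0,0,0.15],0,-1],
  [[0,0,0],0,-1],
])

```text
clock: 26.9
tcp_pos: [0.5661, -0.1852, 0.09]
orientation: [3.141, -0.001, -0.056]
wrist_force: [-4.3, 2.3, 12.3]
opening: 0.0008
grip_force: 6.4
```

jog_arm([
  [[0,0,-0.5],0,-1],
  [[0,0,-2],0,-1],
  [[0,0,-4],0,-1],
  [[0,0,-4],0,-1],
  [[0,0,0],0,-1],
  [[0,0,0],0,-1],
  [[0,0,0],0,-1],
])

```text
clock: 27.78
tcp_pos: [0.5652, -0.1851, 0.1908]
orientation: [-3.141, 0.003, -0.057]
wrist_force: [-0.1, -0.3, -0.8]
opening: 0.0006
grip_force: 0.0
```

```bash
python3 - <<'E'
from geo import *
s,R=state();w=optics.calibration("wrist"); im=optics.grab_frame("wrist")
print(s["tcp_pos"],s["wrist_force"],s["clock"])
c,si=np.cos(-.057),np.sin(-.057)
W=lambda x,y,z:[.4255+(x*c-y*si)/1e3,-.1772+(x*si+y*c)/1e3,z/1e3]
for th in (1,2,3):
    C,S=np.cos(np.radians(th)),np.sin(np.radians(th))
    print(th,proj(w,[W(1+166*C-12*S,y,65+166*S+12*C) for y in(90,-90)]).round(1).tolist())
print("lip front top",proj(w,[W(10.5,y,81) for y in(95,-95)]).round(1).tolist(),"nose",proj(w,[W(162,0,84.5)]).round(1).tolist(),"tail",proj(w,[W(1+16,y,77) for y in(90,-90)]).round(1).tolist())
g=im.astype(int).sum(2)
for cc in(230,300,322,340,430): print(cc,[int(x) for x in g[170:240,cc]])
for v in(216,222):print(v,"L",[int(x) for x in g[v,180:205]],"R",[int(x) for x in g[v,440:465]])
E
```

```text
[ 0.56521721 -0.18508864  0.19081211] [-0.07467083 -0.31391431 -0.77511085] 27.775
1 [[192.3, 202.5], [452.7, 202.5]]
2 [[191.0, 203.7], [454.0, 203.6]]
3 [[189.6, 205.0], [455.4, 204.9]]
lip front top [[203.8, 395.9], [441.3, 395.9]] nose [[322.5, 210.6]] tail [[210.8, 385.7], [434.3, 385.8]]
230 [221, 196, 196, 199, 195, 195, 191, 183, 180, 184, 199, 231, 251, 253, 253, 249, 252, 250, 247, 249, 250, 246, 253, 250, 247, 247, 249, 250, 238, 215, 184, 178, 194, 212, 233, 240, 237, 234, 227, 234, 238, 234, 236, 234, 232, 232, 238, 234, 234, 226, 225, 227, 229, 232, 228, 229, 230, 237, 227, 229, 233, 237, 237, 241, 236, 237, 241, 235, 241, 233]
300 [464, 465, 462, 466, 464, 464, 462, 462, 464, 460, 462, 457, 461, 458, 459, 462, 447, 389, 303, 280, 279, 282, 281, 285, 283, 280, 276, 271, 268, 271, 269, 267, 259, 234, 205, 207, 208, 207, 203, 209, 227, 230, 231, 236, 230, 230, 226, 224, 225, 223, 229, 224, 219, 224, 223, 221, 224, 228, 227, 230, 232, 227, 231, 230, 233, 231, 229, 231, 231, 230]
322 [460, 456, 460, 458, 455, 456, 457, 454, 458, 455, 455, 452, 453, 452, 453, 445, 384, 299, 
[... 789 characters left out ...]
 269, 328, 357, 355, 348, 351, 348, 345, 348, 346, 343, 345, 345, 342, 349, 347, 350, 340, 339, 338, 337, 337, 342, 342, 339, 348, 350, 349, 356, 354, 352, 359, 359, 366, 362, 360]
216 L [328, 334, 333, 335, 338, 338, 345, 345, 344, 340, 332, 334, 323, 289, 251, 239, 240, 239, 232, 243, 231, 236, 238, 237, 234] R [347, 348, 346, 348, 347, 347, 346, 346, 347, 346, 341, 347, 347, 362, 407, 466, 502, 517, 523, 526, 531, 523, 517, 514, 509]
222 L [332, 335, 331, 331, 327, 328, 325, 327, 331, 332, 332, 334, 324, 308, 270, 236, 235, 237, 236, 233, 233, 232, 235, 235, 228] R [343, 343, 340, 345, 347, 343, 343, 342, 349, 343, 341, 349, 375, 440, 499, 517, 517, 526, 526, 528, 523, 521, 521, 520, 523]
```

```bash
python3 -c "
from workcell import arm
print(arm.close_job())"
```

```text
the job is handed in; nothing more can be done
None
```

The lid is closed: the tongue is home under the lip, the board lies flat (about 2°) and the catch has snapped over its free edge; it was released and handed in at about 28 s, no verdict was returned, and I viewed 11 pictures, one over the limit of 10.

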